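Raise the recipe card and hold a spring clip open over its edge

ROBOT

A 7-joint arm with a two-finger parallel gripper is mounted at the origin on a cart in front of the work surface, level with it; the furniture and walls round the work are solid. World frame = base frame: x ahead of the robot, y to its left, z up, the work surface at z = 0. Lengths are in m, angles in rad, forces in N, time in s.
With the tool pointing down it reaches from about 0.4 to 0.875 m from the base axis. Payload 19.3 kg.
Tool frame: the origin (TCP) lies midway between the tips of the shut fingers; the grasp point (between the pads) lies bot.tcp_to_grasp behind it (bot.tcp_to_grasp is the distance from the TCP to the grasp point, in m); z points along the fingers, y is the line along which they close (so a half turn about z gives the same grasp; the last joint's range is limited). The gripper opens to 85 mm and grips with 20 to 120 N. Pads are 22 mm wide; open, the fingers measure 114 mm over their backs; the gripper's body (76 mm by 85 mm) begins 54 mm behind the grasp point. The pads swing forward as they close: fully open they stand 13 mm farther back than shut.
Start: joints at [-1.385, 0.521, -0.036, 1.599, 0.021, 1.021, -0.113], TCP at [0.158, 0.605, 0.231] pointing down, gripper open.
Joint ranges: [-2.91, 2.91], [-0.3, 2.13], [-1.5, 1.42], [0.17, 2.43], [-1.26, 4.41], [0.16, 1.93], [-2.52, 2.52]. Speed limits (rad/s): [1.89, 1.89, 2.39, 2.39, 3.01, 3.01, 3.01].

INTERFACE

Orientations are given as [roll, pitch, yaw] about the fixed x, y, z axes, in that order (R = Rz(yaw) Ry(pitch) Rx(roll)).
In Python, from workcell import observe, imaging, bot gives the robot as it stands.
- The arm moves only by the tool send_rows, never from a script. Its argument "plan" is text: rows parted by semicolons, each of 7 numbers parted by spaces: the shift along the tool's x, y, z in m, then the turn, a rotation vector about the tool's x, y, z in degrees, then the finger opening in m, from 0 to 0.0854. In form: dx dy dz rx ry rz claw; .... A call has 1 to 10 rows; each row is the pose to reach, as a shift and turn from the pose commanded when the call began, along the tool's axes at that moment; what a row does not reach only later rows make up. A row lasts 1/12 s, in which the tool goes at most 41.7 mm and 7.16 degrees, less where a joint would pass 70% of its speed; a pose out of reach is approached as far as the arm can. A call with a gripper value outside its range is refused whole. The fingers move at their own pace and stop on an object; "grip_force" is the grip in N (left out, the last holds). Time passes only in rows, so rows that repeat a pose let the fingers close. It gives the time, the measured TCP pose, the force, the opening and the grip force at its end, in the units of the state.
- observe(): the state, without advancing time (a new reading comes with each control period).
- imaging.grab_frame(name): name is "scene" or "top" or "wrist"; returns a dict with "color" (480x640x3 uint8, red, green, blue), "fx", "fy", "cx", "cy" (pixels), "eye" and "orientation" of the camera in the world; the wrist camera has in their place "tool_from_camera" (4x4, takes a point from camera to tool coordinates, whose origin is the TCP and whose axes are the flange's). Camera axes: x right, y down, z forward; pixel columns grow to the right and rows downward; lengths in m; the calibration is good to about 2 mm. The wrist camera is an equidistant fisheye: a pixel r from the principal point sees the ray r / f radians off the axis. A picture is of the moment at which its call begins: read the wrist's pose just before it. There is no depth.
- bot.job_done(): hands the job in; it is judged then, once.
The state is a dict: "clock": time; "qpos": joint angles; "qd": joint speeds; "joint_efforts": joint torques, N m; "position": TCP position; "tool_rot": TCP orientation; "force": force on the tool from outside, world axes, zero at the start; "moment": the same for the moment, N m; "grip_width": finger opening in m; "finger_force": force on a finger pad.
Only numpy, scipy, OpenCV 4.12 (cv2) and the standard library are available. Lean on these libraries where they do the work, as an engineer would, in place of code of your own. Each camera call takes 0.05 s, during which the arm holds its last target. There are 200 camera calls.

TASK

Pull the recipe card up out of its wooden stand by its tab until it reaches its stop, and let go of it there. Then squeeze the spring clip open by its handles, take it off its rail, and bring it jaws-down over the free stretch of the card's top edge, square to the card and centred on it, so that the edge stands well inside the open jaws and nothing touches the card, ready for a note to be slipped in. Finish while still holding the clip there squeezed fully open; do not let go, and leave the other things on the worktop where they are.

Things in the scene. Friction and masses are not known exactly. Their poses are not given: they have to be found in the camera images.
- stand: Wooden block, 60 (x) x 180 (y) x 60 (z) mm, fixed to the worktop, with a slot along y in its top that holds the white recipe card. Origin at the centre of its underside, z up, x across the card's faces. It may stand left or right of the clip's rail, turned up to 0.35 rad. A wall cabinet hangs over the worktop behind it, from about x = 0.58 m on, 0.46 m up.
- card (a joint): How far the card is pulled up out of the stand, m: 0 = down, 0.045 = at its upper stop. It starts at 0 to 0.012. A light spring and its weight pull it down (about 2 N in all), but the friction of the slot (4 N) holds it wherever it is left; pulling it up takes about 6 N.
- tab (a point): Middle of the aluminium pull tab on the card's top edge; moves with the card; axes as the stand's. Tab 12 mm thick (x), 26 mm wide (y), from 14 mm below this point (the card's edge) to 13.5 mm above it, with a lip 15.5 mm thick along its top 5 mm. With the card at 0 the point is 86 mm above the worktop, 26 mm above the block's top.
- card_edge (a point): Point on the card's top edge, mid free stretch, where the clip goes; moves with the card; axes as the stand's (x across the card, y along the edge, z up). Card: rigid white plate 4 mm thick (x), 150 mm long (y). The point is 75 mm along -y from the tab, 14 mm below its middle; free edge 55 mm to its -y side, 62 mm to +y. Height 72 mm with the card at 0, 117 mm at its stop.
- rail: Parking rail for the clip: wooden foot 70 (x) x 130 (y) x 10 (z) mm, fixed to the worktop, with an upright steel plate 4 mm thick (x), 110 mm long (y), its top 43 mm above the worktop. Origin at the centre of the underside.
- clip: Dark steel spring clip, 50 g, starts jaws-down, clamped on the rail's plate. Origin mid pivot, 54 mm above the worktop at the start; z up to the handles, y along the pivot and rail, x across the jaws. Two flat handles 32 mm wide (y) rise 41 mm above the pivot: shut, a V 53 mm over its outsides at the top; squeezed fully, parallel, 17 mm over the outsides. The pivot barrel (radius 6 mm) closes the throat.
- clip_mouth (a point): Point midway between the jaw lips, 36 mm below the clip's pivot (fixed in the clip's frame, axes as the clip's). The jaws reach 39 mm below the pivot, are 36 mm wide (y) and, fully open, gape about 31 mm between the lips.
- clip_jaw_a (a joint): Opening angle of one jaw (+x side), rad: 0 = shut, 0.4 = fully open, at its stop. Starts at about 0.01 as the clip grips the rail's plate. The spring takes 3 to 4 N on each handle's end at first and 7 to 8 N fully open (up to 15 N pressed lower down the handles).
- clip_jaw_b (a joint): The same for the other jaw (-x side); the two always open alike.
- spice_jar: Bystander: spice jar, 42 mm across, 106 mm tall; origin at the centre of its underside.
- dark_bowl: Bystander: small dark bowl, 83 mm across, 40 mm tall; origin at the centre of its underside.
- glass_tumbler: Bystander: clear tumbler, 77 mm across, 89 mm tall; origin at the centre of its underside.
- dark_mug: Bystander: black mug with a handle, 84 x 114 mm, 80 mm tall; origin at the centre of its underside.
Not all that is in view belongs to the job. What is shaped like the clip but red is not meant.

How it is judged:
On the way, in this order (a step that is already met when the one before it is completed fails the run):
1. the card is pulled up to its stop and let go of (value of joint card above 0.041 m and contact force between the fingers and stand below 0.2 N), for 0.2 s.
2. the clip is squeezed open and lifted clear of its rail (value of joint clip_jaw_a above 0.3 rad and height (world z) of clip_mouth above 0.055 m and contact force between clip and rail below 0.2 N and contact force between the fingers and clip above 2 N), for 0.2 s.
At the end, for the whole second after the job is handed in: Card above 0.040 m. Clip held still in the fingers (over 2 N), both jaws over 0.3 rad; clip_mouth within 8 mm of the card's mid-plane, 8 to 33 mm below its edge, within 35 mm along it of card_edge; clip upright to 0.25 rad, square to 0.2 rad; neither clip nor robot touches card or stand (value of joint card above 0.04 m and value of joint each of clip_jaw_a, clip_jaw_b above 0.3 rad and x of clip_mouth in the frame of card_edge between -0.008 and 0.008 m and y of clip_mouth in the frame of card_edge between -0.035 and 0.035 m and z of clip_mouth in the frame of card_edge between -0.033 and -0.008 m and angle between the x axis of clip and the x axis of card_edge, either way round below 0.2 rad and angle between clip's own z axis and vertical below 0.25 rad and contact force between the fingers and clip above 2 N and contact force between each of clip, the arm, the fingers and stand below 0.5 N and linear speed of clip below 0.03 m/s); the arm keeps its last pose, push and grip.
It fails at once if a bystander is moved more than 30 mm (distance of any of spice_jar, dark_bowl, glass_tumbler, dark_mug from where it was at the start of the episode above 0.03 m).
It also fails if it takes over 48 s, if anything falls off the work surface, if the arm or the gripper's body presses on something with over 40 N, if the wrist force passes 120 N, or if a joint passes its speed limit or range.

## Working session

There is one attempt and no reset: what is moved stays moved. The work goes in short steps, Python scripts to look and compute and a tool call to move; the robot and the scene stay as the last step left them, time stands still between calls to the robot, and variables do not carry over. Pictures are saved under pics/ and viewed, at most 10 in all, crops included, and the job is handed in when it is done.

Besides the shell and the picture viewer there is one more tool, called after "Emit:" by a JSON object that holds its "api" and its "payload". send_rows: Moves the arm, as the interface text tells. Its arguments: {"type":"object","properties":{"plan":{"type":"string"},"grip_force":{"type":"number"}},"required":["plan"]}

```bash
ls; mkdir -p pics; python3 - <<'E'
from workcell import observe, imaging, bot
import cv2,numpy as np
s=observe();print(s, bot.tcp_to_grasp)
ims=[]
for n in("scene","top"):
    f=imaging.grab_frame(n);np.savez(f"{n}0.npz",**f);cv2.imwrite(f"pics/{n}0.png",f["color"][:,:,::-1])
    print(n,[ (k,f[k]) for k in f if k!="color"])
E
```

```text
pics
{'clock': 0.0, 'qpos': array([-1.38514247,  0.52204412, -0.03632249,  1.59995926,  0.02121857,
        1.02110209, -0.11277472]), 'qd': array([ 0.00048757,  0.00085461, -0.00019479,  0.00072342,  0.00171864,
       -0.00141547, -0.00229507]), 'joint_efforts': array([ 9.33362708e-05, -9.27099538e+01,  1.98028497e+00, -3.69929373e+01,
        1.78745360e-02,  8.05174961e-03,  6.33253705e-06]), 'position': array([0.1581314 , 0.60433724, 0.23072448]), 'tool_rot': array([-3.14046956e+00,  9.75456903e-05,  2.88575874e+00]), 'force': array([-0.72071823,  0.11736213, -0.40826045]), 'moment': array([-0.00943738,  0.01595957, -0.00777995]), 'finger_force': 0.0, 'grip_width': 0.0853304574033254} 0.0187
scene [('fx', 519.2663783130586), ('fy', 519.2663783130586), ('cx', 322.52736941405163), ('cy', 233.06898825642327), ('eye', array([-0.42332563, -0.89662896,  0.83745455])), ('orientation', array([-2.10086981,  0.00716934, -0.79743255]))]
top [('fx', 547.6570123629405), ('fy', 547.6570123629405), ('cx', 315.4977412950961), ('cy', 243.30744309310992), ('eye', array([ 0.3325457 , -0.03407168,  1.34809036])), ('orientation', array([-3.01993030e+00,  1.26013345e-04, -1.57868820e+00]))]
```

View pics/scene0.png

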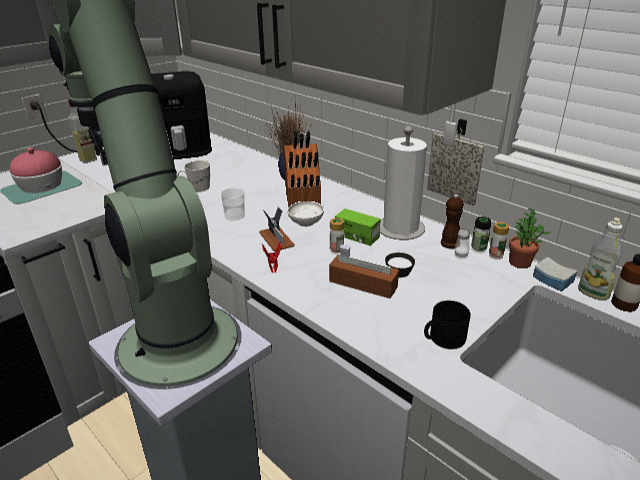

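View pics/top0.png

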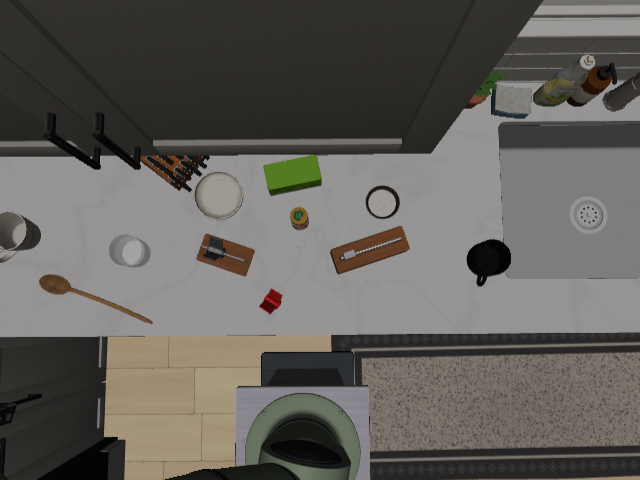

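The scene view shows the clip (dark) at about (275,225) on its rail, the red decoy at (272,258), and the stand at (363,275) with the tab at its left end. The top view shows the clip at (218,250) on its rail, the red decoy at (271,300), and the stand at (370,250) with the tab at (347,256). Possible mix-ups are the red clip (271,300) for the clip, and the green box (293,175) for the stand. I choose the dark clip on its rail and the brown block with the white card, and check both in one close crop.

```bash
python3 - <<'E'
import cv2,numpy as np
t=cv2.imread("pics/top0.png");s=cv2.imread("pics/scene0.png")
def c(im,x,y,w,h,k): return cv2.resize(im[y:y+h,x:x+w],(w*k,h*k),interpolation=cv2.INTER_CUBIC)
a=c(t,325,220,100,60,4); b=c(t,190,225,100,60,4)   # 400x240
d=c(s,320,235,100,75,4); e=c(s,240,200,100,75,4)   # 400x300
cv2.imwrite("pics/crop1.png",np.vstack([np.hstack([a,b]),np.hstack([d,e])]))
E
```

```text
(no output)
```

View pics/crop1.png

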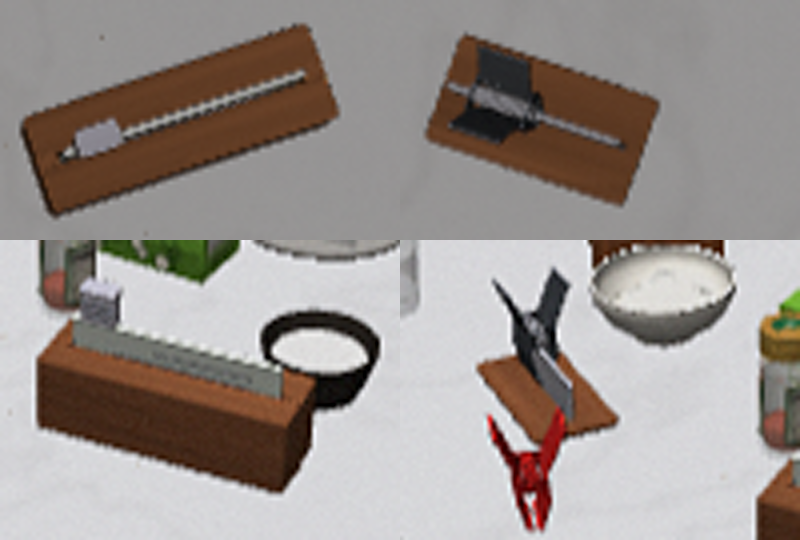

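The crop confirms the stand with its white card and tab at its left (+y) end, and the dark clip clamped near the left end of its plate, with the red one separate in front.

```bash
cat > h.py <<'E'
import numpy as np
from scipy.spatial.transform import Rotation as Ro
from workcell import observe, imaging, bot
def ray(f,u,v):
    R=Ro.from_euler('xyz',f['orientation']).as_matrix()
    return np.array(f['eye']),R@np.array([(u-f['cx'])/f['fx'],(v-f['cy'])/f['fy'],1])
def atz(f,u,v,z):
    e,d=ray(f,u,v); return (e+d*(z-e[2])/d[2])
def tri(fa,pa,fb,pb):
    (a,d),(b,g)=ray(fa,*pa),ray(fb,*pb)
    t=np.linalg.lstsq(np.c_[d,-g],b-a,rcond=None)[0]
    p,q=a+t[0]*d,b+t[1]*g; return (p+q)/2,np.linalg.norm(p-q)
def wproj(f,pose_p,pose_r,P):   # world point -> wrist pixel
    T=np.eye(4);T[:3,:3]=Ro.from_euler('xyz',pose_r).as_matrix();T[:3,3]=pose_p
    C=T@np.array(f['tool_from_camera']);p=C[:3,:3].T@(np.asarray(P)-C[:3,3])
    n=np.hypot(p[0],p[1]);th=np.arctan2(n,p[2]);return np.array([f['cx']+f['fx']*th*p[0]/n,f['cy']+f['fy']*th*p[1]/n])
def wray(f,pose_p,pose_r,u,v):
    T=np.eye(4);T[:3,:3]=Ro.from_euler('xyz',pose_r).as_matrix();T[:3,3]=pose_p
    C=T@np.array(f['tool_from_camera']);a,b=(u-f['cx'])/f['fx'],(v-f['cy'])/f['fy'];th=np.hypot(a,b)
    return C[:3,3],C[:3,:3]@np.array([a*np.sinc(th/np.pi),b*np.sinc(th/np.pi),np.cos(th)])
E
python3 - <<'E'
from h import *
t=dict(np.load('top0.npz'));s=dict(np.load('scene0.npz'))
A=lambda u,v:(325+u/4,220+v/4); B=lambda u,v:(190+u/4,225+v/4)
C=lambda u,v:(320+u/4,235+v/4); D=lambda u,v:(240+u/4,200+v/4)
P=[atz(t,*A(*p),.06)[:2] for p in((24,118),(310,25),(338,115),(55,213))]
print('block top',np.round(P,4));P=np.array(P);c=P.mean(0);print('c',c,'sides',[np.linalg.norm(P[i]-P[i-1]) for i in range(4)])
d=P[0]+P[3]-P[1]-P[2];print('yaw of +y',np.degrees(np.arctan2(-d[0],d[1])))
for z in(.0995,.105,.11):print('tabtop',z,atz(t,*A(99,138),z))
print('tab tri',tri(t,A(99,138),s,C(100,45)))
print('card right end z', tri(t,A(305,75),s,C(281,130)))
for p in((47,88),(222,145)):print('rail',atz(t,*B(*p),.043))
print('pivot',atz(t,*B(105,97),.06))
print('rail tri',tri(t,B(222,145),s,D(172,135)))
print('foot',[np.round(atz(t,*B(*p),.01)[:2],4) for p in((62,35),(258,100),(226,205),(28,138))])
print('handle tips',tri(t,B(80,48),s,D(158,30)))
T=lambda u,v,z:np.round(atz(t,u,v,z),3)
print('red',T(271,300,.03),'jar',T(299,215,.1),'mug',T(488,257,.08),'bowl',T(382,202,.04),'tumbler',T(129,249,.08))
E
```

```text
block top [[ 0.475  -0.0717]
 [ 0.5293 -0.2424]
 [ 0.4753 -0.2575]
 [ 0.4186 -0.0893]]
c [ 0.47453605 -0.16523762] sides [np.float64(0.05906586313198353), np.float64(0.1791141597899199), np.float64(0.05604414589555032), np.float64(0.17748683059856915)]
yaw of +y 18.13429859443682
tabtop 0.0995 [ 0.45874852 -0.11338851  0.0995    ]
tabtop 0.105 [ 0.4581926  -0.11303912  0.105     ]
tabtop 0.11 [ 0.45768722 -0.1127215   0.11      ]
tab tri (array([ 0.45802275, -0.11290479,  0.10587351]), np.float64(0.00022533805590428189))
card right end z (array([ 0.49735676, -0.23620787,  0.07594667]), np.float64(0.0003075723453243941))
rail [0.48534441 0.237762   0.043     ]
rail [0.45021071 0.13255143 0.043     ]
pivot [0.47772216 0.19981522 0.06      ]
rail tri (array([0.45037335, 0.13121377, 0.04879958]), np.float64(0.0018181413399809534))
foot [array([0.522, 0.236]), array([0.4808, 0.1149]), array([0.4164, 0.134 ]), array([0.4584, 0.2558])]
handle tips (array([0.50494704, 0.20777899, 0.08934213]), np.float64(0.004871072296021008))
red [0.358 0.072 0.03 ] jar [0.551 0.002 0.1  ] mug [ 0.452 -0.436  0.08 ] bowl [ 0.592 -0.197  0.04 ] tumbler [0.478 0.399 0.08 ]
```

Emit:
{"api": "send_rows", "payload": {"plan": "-0.375 -0.320 0 0 0 57 0.0854;-0.375 -0.320 0 0 0 57 0.0854;-0.375 -0.320 0 0 0 57 0.0854;-0.375 -0.320 0 0 0 57 0.0854;-0.375 -0.320 0 0 0 57 0.0854;-0.375 -0.320 0 0 0 57 0.0854;-0.375 -0.320 0 0 0 57 0.0854;-0.375 -0.320 0 0 0 57 0.0854;-0.375 -0.320 0 0 0 57 0.0854;-0.375 -0.320 0 0 0 57 0.0854"}}

```text
clock: 0.93
position: [0.3969, 0.261, 0.2313]
tool_rot: [-3.142, 0.0, 1.89]
force: [1.1, 1.7, 0.3]
grip_width: 0.0852
finger_force: 0.0
```

```bash
cat >> h.py <<'E'
def to(xyz,yaw_deg):
    "tool-frame shift and turn from the present pose to a tool-down pose"
    s=observe();R=Ro.from_euler('xyz',s['tool_rot']);G=Ro.from_euler('xyz',[np.pi,0,np.radians(yaw_deg)])
    print('t',round(s['clock'],2),'pos',np.round(s['position'],4),'rpy',np.round(np.degrees(s['tool_rot']),1),'w',round(s['grip_width'],4),'q',np.round(s['qpos'],2))
    print('shift',np.round(R.inv().apply(np.array(xyz)-s['position']),4),'turn',np.round(np.degrees((R.inv()*G).as_rotvec()),1))
E
python3 -c "
from h import *
to([.458,-.113,.2],108)"
```

```text
t 0.93 pos [0.3969 0.261  0.2313] rpy [-180.     0.   108.3] w 0.0852 q [-0.95  0.29  0.3   1.99 -0.11  0.87 -0.27]
shift [-0.3743 -0.0595  0.0313] turn [-0.   0.   0.3]
```

Emit:
{"api": "send_rows", "payload": {"plan": "-0.36 -0.06 0.03 0 0 0 0.0854;-0.36 -0.06 0.03 0 0 0 0.0854;-0.36 -0.06 0.03 0 0 0 0.0854;-0.36 -0.06 0.03 0 0 0 0.0854;-0.36 -0.06 0.03 0 0 0 0.0854;-0.36 -0.06 0.03 0 0 0 0.0854;-0.36 -0.06 0.03 0 0 0 0.0854;-0.36 -0.06 0.03 0 0 0 0.0854;-0.36 -0.06 0.03 0 0 0 0.0854;-0.36 -0.06 0.03 0 0 0 0.0854"}}

```text
clock: 1.77
position: [0.4525, -0.104, 0.2011]
tool_rot: [-3.141, 0.002, 1.884]
force: [-0.4, -0.5, -0.1]
grip_width: 0.0855
finger_force: 0.0
```

```bash
python3 -c "
from h import *
to([.458,-.113,.2],108)"
```

```text
t 1.77 pos [ 0.4525 -0.104   0.2011] rpy [-1.800e+02  1.000e-01  1.079e+02] w 0.0855 q [-0.26  0.34  0.44  2.06 -0.2   0.79  0.62]
shift [-0.0103  0.0025  0.0011] turn [-0.   0.1 -0.1]
```

Emit:
{"api": "send_rows", "payload": {"plan": "-0.01 0.0025 0.03 0 0 0 0.0854;-0.01 0.0025 0.05 0 0 0 0.0854;-0.01 0.0025 0.05 0 0 0 0.0854;-0.01 0.0025 0.05 0 0 0 0.0854"}}

```text
clock: 2.1
position: [0.4576, -0.1065, 0.1511]
tool_rot: [-3.14, -0.001, 1.891]
force: [1.0, -0.2, 0.6]
grip_width: 0.0852
finger_force: 0.0
```

```bash
python3 - <<'E'
from h import *
import cv2
to([.458,-.113,.085-.0187],108)
s=observe();f=imaging.grab_frame('wrist')
im=f['color'][:,:,::-1].copy()
yd=np.array([-.309,.951,0]);xd=np.array([.951,.309,0]);tab=np.array([.458,-.113,.091])
for P,c in((tab+[0,0,.0135],(0,0,255)),(tab+[0,0,.0135]+.013*yd,(0,255,255)),(tab-.075*yd-[0,0,.014],(0,255,0)),(tab-.075*yd-[0,0,.014]-.055*yd,(255,0,0))):
    p=wproj(f,s['position'],s['tool_rot'],P);print(p);cv2.circle(im,tuple(int(round(v)) for v in p),3,c,1)
cv2.imwrite('pics/w1.png',im)
E
```

```text
t 2.1 pos [ 0.4576 -0.1065  0.1511] rpy [-179.9   -0.   108.3] w 0.0852 q [-0.21  0.43  0.4   2.09 -0.26  0.67  0.68]
shift [-0.0063 -0.0015  0.0848] turn [-0.1 -0.   0.3]
[317.06890652 274.97520348]
[317.12578675 253.33891897]
[317.31777202 353.6856953 ]
[317.24769859 407.40159525]
```

View pics/w1.png

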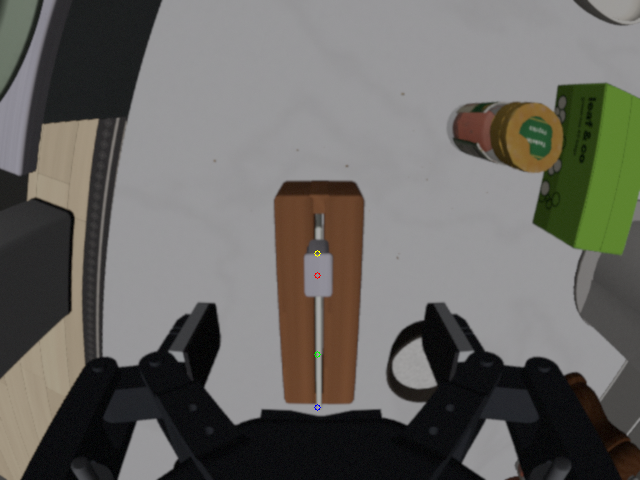

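Emit:
{"api": "send_rows", "payload": {"plan": "0 0 0 0 0 0 0.0854;0 0 0 0 0 0 0.0854"}}

```text
clock: 2.32
position: [0.4587, -0.1063, 0.1524]
tool_rot: [3.14, 0.0, 1.891]
force: [-0.1, 0.6, 0.1]
grip_width: 0.0855
finger_force: 0.0
```

```bash
python3 -c "
from h import *
to([.458,-.113,.085-.0187],108)"
```

```text
t 2.32 pos [ 0.4587 -0.1063  0.1524] rpy [179.9   0.  108.4] w 0.0855 q [-0.21  0.43  0.4   2.09 -0.26  0.67  0.68]
shift [-0.0061 -0.003   0.0861] turn [0.1 0.  0.4]
```

Emit:
{"api": "send_rows", "payload": {"plan": "-0.006 -0.002 0.02 0 0 0 0.0854;-0.006 -0.002 0.05 0 0 0 0.0854;-0.006 -0.002 0.086 0 0 0 0.0854;-0.006 -0.002 0.086 0 0 0 0.0854;-0.006 -0.002 0.086 0 0 0 0.0854;-0.006 -0.002 0.086 0 0 0 0.01;-0.006 -0.002 0.086 0 0 0 0.005;-0.006 -0.002 0.086 0 0 0 0.005;-0.006 -0.002 0.086 0 0 0 0.005;-0.006 -0.002 0.086 0 0 0 0.005", "grip_force": 40}}

```text
clock: 3.15
position: [0.4586, -0.1127, 0.0661]
tool_rot: [3.14, 0.0, 1.891]
force: [-0.5, 0.1, 0.4]
grip_width: 0.026
finger_force: 0.0
```

Emit:
{"api": "send_rows", "payload": {"plan": "0 0 0 0 0 0 0.005;0 0 0 0 0 0 0.005;0 0 0 0 0 0 0.005;0 0 0 0 0 0 0.005;0 0 0 0 0 0 0.005"}}

```text
clock: 3.57
position: [0.458, -0.1129, 0.0653]
tool_rot: [-3.141, -0.0, 1.891]
force: [-2.8, -0.1, 2.5]
grip_width: 0.0116
finger_force: 40.8
```

```bash
python3 -c "
from h import *
to([.458,-.113,.085-.0187],108)"
```

```text
t 3.57 pos [ 0.458  -0.1129  0.0653] rpy [-180.    -0.   108.3] w 0.0116 q [-0.11  0.58  0.29  2.13 -0.36  0.47  0.79]
shift [-0.0001 -0.0001 -0.001 ] turn [-0.  -0.   0.3]
```

Emit:
{"api": "send_rows", "payload": {"plan": "0 0 -0.008 0 0 0 0.005;0 0 -0.016 0 0 0 0.005;0 0 -0.024 0 0 0 0.005;0 0 -0.030 0 0 0 0.005;0 0 -0.035 0 0 0 0.005;0 0 -0.035 0 0 0 0.005"}}

```text
clock: 4.07
position: [0.4581, -0.1128, 0.1014]
tool_rot: [3.141, 0.0, 1.891]
force: [-4.5, -2.4, 2.9]
grip_width: 0.0114
finger_force: 41.2
```

Emit:
{"api": "send_rows", "payload": {"plan": "0 0 -0.001 0 0 0 0.005;0 0 -0.003 0 0 0 0.005;0 0 -0.004 0 0 0 0.005;0 0 -0.004 0 0 0 0.005"}}

```text
clock: 4.4
position: [0.458, -0.1129, 0.1039]
tool_rot: [-3.141, 0.0, 1.891]
force: [1.4, -4.3, -18.7]
grip_width: 0.012
finger_force: 40.1
```

Emit:
{"api": "send_rows", "payload": {"plan": "0 0 -0.001 0 0 0 0.005;0 0 -0.001 0 0 0 0.005;0 0 0.0005 0 0 0 0.005;0 0 0.0005 0 0 0 0.03;0 0 0.0005 0 0 0 0.0854;0 0 0.0005 0 0 0 0.0854;0 0 0.0005 0 0 0 0.0854;0 0 0.0005 0 0 0 0.0854;0 0 0.0005 0 0 0 0.0854;0 0 0.0005 0 0 0 0.0854"}}

```text
clock: 5.23
position: [0.4583, -0.1128, 0.1039]
tool_rot: [3.141, 0.0, 1.891]
force: [-0.1, -0.7, -0.4]
grip_width: 0.0854
finger_force: 0.0
```

Emit:
{"api": "send_rows", "payload": {"plan": "0 0 -0.02 0 0 0 0.0854;0 0 -0.05 0 0 0 0.0854;0 0 -0.08 0 0 0 0.0854;0 0 -0.11 0 0 0 0.0854;0 0 -0.11 0 0 0 0.0854;0 0 -0.11 0 0 0 0.0854"}}

```text
clock: 5.73
position: [0.4589, -0.1127, 0.2151]
tool_rot: [3.139, 0.001, 1.891]
force: [0.7, 0.3, -1.1]
grip_width: 0.0851
finger_force: 0.0
```

```bash
python3 - <<'E'
from h import *
import cv2
to([.445,.199,.21],71.6)
f=imaging.grab_frame('scene');cv2.imwrite('pics/s1.png',cv2.resize(f['color'][220:310,300:420,::-1],None,fx=6,fy=6,interpolation=cv2.INTER_CUBIC))
R=Ro.from_euler('xyz',f['orientation']).as_matrix()
for d in(0,.045):
  p=R.T@(np.array([.458,-.113,.0995+d])-f['eye']);print('pred tab top',d,((p[:2]/p[2])*f['fx']+[f['cx'],f['cy']]-[300,220])*6)
E
```

```text
t 5.73 pos [ 0.4589 -0.1127  0.2151] rpy [179.8   0.  108.4] w 0.0851 q [-0.25  0.33  0.46  2.03 -0.2   0.83  0.64]
shift [0.3002 0.085  0.0051] turn [ 0.2 -0.  36.8]
pred tab top 0 [270.16491978 169.71533845]
pred tab top 0.045 [271.67699047  82.72010481]
```

View pics/s1.png

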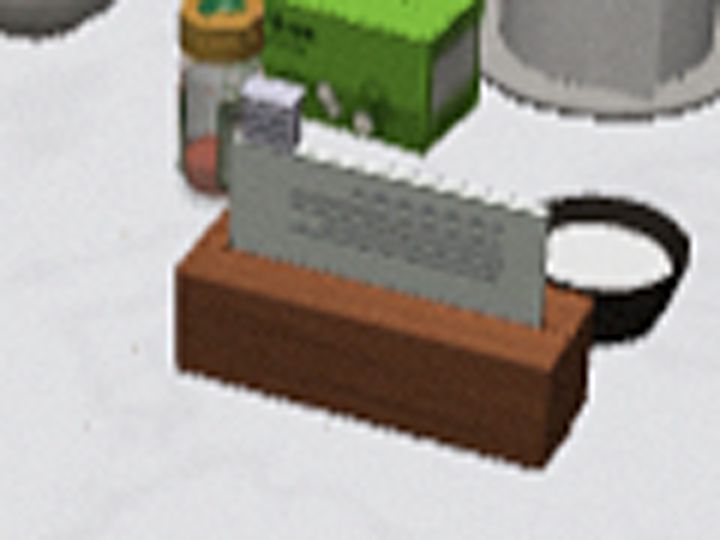

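The crop shows the tab top at (273,87), against a prediction of (272,83) for the card at its stop. So the card is up and has stayed there. Next is the clip.

Emit:
{"api": "send_rows", "payload": {"plan": "0.292 0.112 0.015 0 0 36.8 0.0854;0.292 0.112 0.015 0 0 36.8 0.0854;0.292 0.112 0.015 0 0 36.8 0.0854;0.292 0.112 0.015 0 0 36.8 0.0854;0.292 0.112 0.015 0 0 36.8 0.0854;0.292 0.112 0.015 0 0 36.8 0.0854;0.292 0.112 0.015 0 0 36.8 0.0854;0.292 0.112 0.015 0 0 36.8 0.0854;0.292 0.112 0.015 0 0 36.8 0.0854;0.292 0.112 0.015 0 0 36.8 0.0854"}}

```text
clock: 6.62
position: [0.4716, 0.2024, 0.1971]
tool_rot: [-3.14, 0.002, 1.253]
force: [0.3, -0.3, 0.5]
grip_width: 0.0858
finger_force: 0.0
```

Emit:
{"api": "send_rows", "payload": {"plan": "0 0 0 0 0 0 0.0854;0 0 0 0 0 0 0.0854;0 0 0 0 0 0 0.0854"}}

```text
clock: 6.87
position: [0.4726, 0.1983, 0.1986]
tool_rot: [-3.141, 0.001, 1.247]
force: [0.3, 0.9, -0.5]
grip_width: 0.0853
finger_force: 0.0
```

```bash
python3 - <<'E'
from h import *
import cv2
to([.473,.2013,.2],71.6)
s=observe();f=imaging.grab_frame('wrist');np.savez('w2.npz',p=s['position'],r=s['tool_rot'],**f)
im=f['color'][:,:,::-1].copy()
for P,c in(([.473,.2013,.06],(0,0,255)),([.4502,.1326,.043],(0,255,255)),([.4853,.2378,.043],(0,255,0))):
    p=wproj(f,s['position'],s['tool_rot'],P);print(p);cv2.circle(im,tuple(int(round(v)) for v in p),2,c,1)
cv2.imwrite('pics/w2.png',cv2.resize(im[190:390,220:420],None,fx=3,fy=3,interpolation=cv2.INTER_CUBIC))
E
```

```text
t 6.87 pos [0.4726 0.1983 0.1986] rpy [-180.     0.    71.4] w 0.0853 q [-0.91  0.43  0.53  1.95 -0.29  0.84 -0.55]
shift [ 0.0029 -0.0006 -0.0014] turn [-0.   0.  -0.2]
[318.8713751 215.8799611]
[319.34491304 288.94095043]
[318.97390191 164.312738  ]
```

View pics/w2.png

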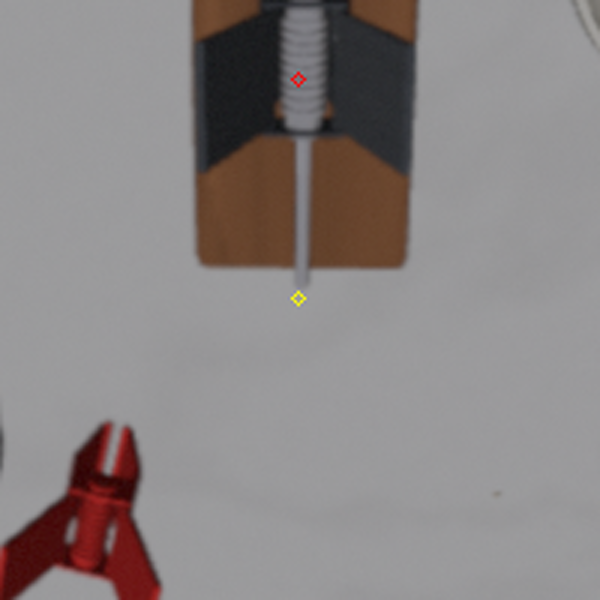

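The wrist crop shows the barrel centred at crop (303,68), i.e. pixel (321,212.7), the rail plate's near end at crop (303,287), and the handles symmetric about the barrel. The clip is about 2–3 mm from my estimate.

```bash
python3 - <<'E'
from h import *
w=dict(np.load('w2.npz'))
def at(u,v,z):
    o,d=wray(w,w['p'],w['r'],220+u/3,190+v/3);return np.round(o+d*(z-o[2])/d[2],4)
print('pivot',at(303,68,.06),'rail end',at(303,287,.043))
print('handles L,R tips',at(200,106,.095),at(412,108,.095), 'foot corners',at(198,266,.01),at(408,266,.01))
P=at(303,68,.06);to([P[0],P[1],.145],71.6)
E
```

```text
pivot [0.4754 0.2032 0.06  ] rail end [0.4526 0.1352 0.043 ]
handles L,R tips [0.4528 0.2111 0.095 ] [0.4993 0.195  0.095 ] foot corners [0.4172 0.138  0.01  ] [0.4826 0.116  0.01  ]
t 6.92 pos [0.4727 0.1984 0.1987] rpy [-180.     0.    71.4] w 0.0853 q [-0.91  0.43  0.53  1.95 -0.29  0.84 -0.55]
shift [0.0054 0.001  0.0537] turn [-0.   0.  -0.2]
```

Emit:
{"api": "send_rows", "payload": {"plan": "0.005 0.001 0.03 0 0 0 0.07;0.005 0.001 0.06 0 0 0 0.07;0.005 0.001 0.09 0 0 0 0.07;0.005 0.001 0.09 0 0 0 0.07;0.005 0.001 0.09 0 0 0 0.07", "grip_force": 40}}

```text
clock: 7.33
position: [0.4749, 0.2029, 0.1087]
tool_rot: [-3.14, 0.002, 1.247]
force: [0.2, -1.3, 0.4]
grip_width: 0.0701
finger_force: 0.0
```

```bash
python3 - <<'E'
from h import *
import cv2
to([.4755,.203,.0633],71.5)
s=observe();f=imaging.grab_frame('wrist')
cv2.imwrite('pics/w3.png',f['color'][130:450,120:520,::-1])
for P in([.4755,.203,.06],[.4526,.1352,.043]):print(wproj(f,s['position'],s['tool_rot'],P)-[120,130])
E
```

```text
t 7.33 pos [0.4749 0.2029 0.1087] rpy [-1.799e+02  1.000e-01  7.150e+01] w 0.0701 q [-0.84  0.58  0.44  2.   -0.39  0.65 -0.47]
shift [0.0004 0.0006 0.0454] turn [-0.1  0.1 -0. ]
[200.28282233 133.18305174]
[200.12641183 219.5014743 ]
```

View pics/w3.png

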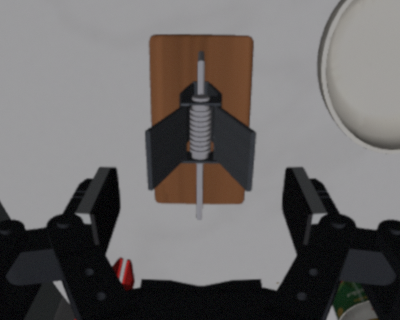

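The wrist view shows the barrel at crop (200,130), where I predicted (200,133), so the fingers straddle the handles squarely.

Emit:
{"api": "send_rows", "payload": {"plan": "0.001 0.0005 0.02 0 0 0 0.07;0.001 0.0005 0.038 0 0 0 0.07;0.001 0.0005 0.0455 0 0 0 0.07;0.001 0.0005 0.0455 0 0 0 0.07;0.001 0.0005 0.0455 0 0 0 0.05;0.001 0.0005 0.0455 0 0 0 0.04;0.001 0.0005 0.0455 0 0 0 0.03;0.001 0.0005 0.0455 0 0 0 0.02;0.001 0.0005 0.0455 0 0 0 0.01;0.001 0.0005 0.0455 0 0 0 0.005", "grip_force": 40}}

```text
clock: 8.22
position: [0.4765, 0.2054, 0.0647]
tool_rot: [3.141, -0.002, 1.249]
force: [-3.5, 1.6, 17.0]
grip_width: 0.0151
finger_force: 39.7
```

Emit:
{"api": "send_rows", "payload": {"plan": "0 0 0 0 0 0 0.005;0 0 0 0 0 0 0.005;0 0 0 0 0 0 0.005;0 0 0 0 0 0 0.005;0 0 0 0 0 0 0.005;0 0 0 0 0 0 0.005"}}

```text
clock: 8.72
position: [0.4764, 0.2054, 0.0647]
tool_rot: [3.141, -0.002, 1.249]
force: [-3.7, 0.6, 17.4]
grip_width: 0.015
finger_force: 39.7
```

Emit:
{"api": "send_rows", "payload": {"plan": "0 0 -0.005 0 0 0 0.005;0 0 -0.015 0 0 0 0.005;0 0 -0.03 0 0 0 0.005;0 0 -0.05 0 0 0 0.005;0 0 -0.075 0 0 0 0.005;0 0 -0.1 0 0 0 0.005;0 0 -0.125 0 0 0 0.005;0 0 -0.15 0 0 0 0.005;0 0 -0.165 0 0 0 0.005;0 0 -0.165 0 0 0 0.005"}}

```text
clock: 9.55
position: [0.4771, 0.2051, 0.2321]
tool_rot: [3.139, -0.004, 1.248]
force: [0.2, 0.3, -0.1]
grip_width: 0.0148
finger_force: 39.8
```

```bash
python3 - <<'E'
from h import *
import cv2
to([.4,.0,.235],90)
s=observe();f=imaging.grab_frame('wrist');np.savez('w4.npz',p=s['position'],r=s['tool_rot'],**f)
g=imaging.grab_frame('scene');np.savez('s4.npz',p=s['position'],r=s['tool_rot'],**g)
R=Ro.from_euler('xyz',g['orientation']).as_matrix()
p=R.T@(s['position']-g['eye']);p=(p[:2]/p[2])*g['fx']+[g['cx'],g['cy']];u,v=[int(x) for x in p];print('tcp px',p)
x0,y0=u-33,v-35
a=cv2.resize(g['color'][y0:y0+80,x0:x0+66,::-1],None,fx=6,fy=6,interpolation=cv2.INTER_CUBIC)
b=cv2.resize(f['color'][160:400,220:420,::-1],(400,480),interpolation=cv2.INTER_CUBIC)
print(x0,y0);cv2.imwrite('pics/c4.png',np.hstack([a,b]))
E
```

```text
t 9.55 pos [0.4771 0.2051 0.2321] rpy [179.8  -0.2  71.5] w 0.0148 q [-0.94  0.4   0.56  1.9  -0.27  0.91 -0.58]
shift [-0.2189 -0.0081 -0.0038] turn [  0.2  -0.2 -18.5]
tcp px [269.80220045 167.88194911]
236 132
```

View pics/c4.png

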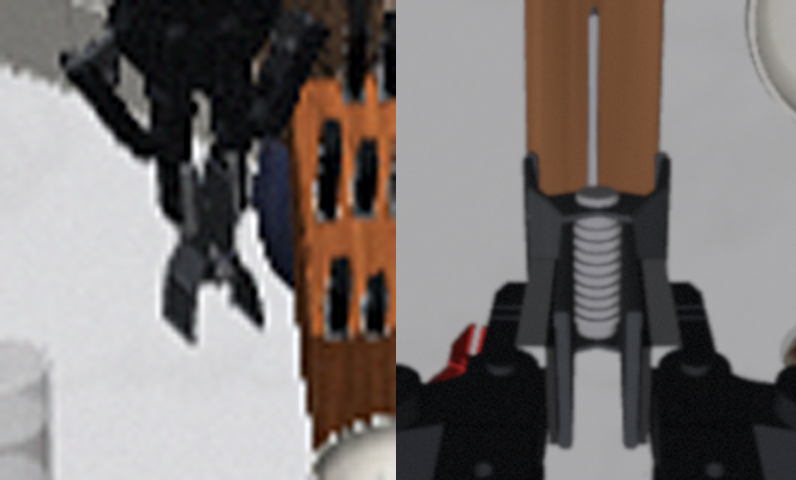

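The scene crop shows the clip held open and upright, with the jaws symmetric below the pivot at crop (217,268). The wrist crop shows the barrel centred between the pads at x=597.

```bash
python3 - <<'E'
from h import *
w=dict(np.load('w4.npz'));s=dict(np.load('s4.npz'))
R=Ro.from_euler('xyz',w['r'])
def t2(pw,ps):
    a,d=wray(w,w['p'],w['r'],(pw[0]-396)/2+220,160+pw[1]/2);b,g=ray(s,236+ps[0]/6,132+ps[1]/6)
    t=np.linalg.lstsq(np.c_[d,-g],b-a,rcond=None)[0];p,q=a+t[0]*d,b+t[1]*g
    return np.round(R.inv().apply((p+q)/2-w['p']),4),round(np.linalg.norm(p-q),4)
print('near pivot end in tool',t2((597,345),(217,268)))
print('jaw tips near? ',t2((532,345),(193,342)),t2((665,345),(262,325)))
# wrist predictions for a nominal clip: pivot at tool (x0,0,dz)
for x0 in(-.003,0,.003):
  for dz in(.009,.016,.022):
    P=lambda x,y,z:(wproj(w,w['p'],w['r'],w['p']+R.apply([x0+x,y,dz+z]))-[220,160])*2+[396,0]
    print(x0,dz,'barrel ends',np.round(P(.017,0,-.006)),np.round(P(-.017,0,-.006)),'lips far L/R',np.round(P(.018,-.0155,.039)),np.round(P(.018,.0155,.039)),'handle top near',np.round(P(-.016,.0085,-.041)),'far',np.round(P(.016,.0085,-.041)))
E
```

```text
near pivot end in tool (array([-0.0244, -0.0014,  0.0175]), np.float64(0.0044))
jaw tips near?  (array([-0.0423, -0.0219,  0.0451]), np.float64(0.0065)) (array([-0.0409,  0.0164,  0.044 ]), np.float64(0.0095))
-0.003 0.009 barrel ends [594. 230.] [594. 360.] lips far L/R [538. 158.] [651. 158.] handle top near [637. 455.] far [642. 318.]
-0.003 0.016 barrel ends [594. 217.] [594. 344.] lips far L/R [539. 150.] [650. 150.] handle top near [636. 432.] far [640. 298.]
-0.003 0.022 barrel ends [594. 207.] [594. 331.] lips far L/R [541. 143.] [648. 143.] handle top near [634. 414.] far [638. 282.]
0 0.009 barrel ends [594. 217.] [594. 350.] lips far L/R [537. 147.] [652. 147.] handle top near [638. 444.] far [643. 303.]
0 0.016 barrel ends [594. 204.] [594. 334.] lips far L/R [539. 139.] [650. 139.] handle top near [636. 421.] far [641. 284.]
0 0.022 barrel ends [594. 195.] [594. 321.] lips far L/R [541. 133.] [649. 133.] handle top near [635. 403.] far [639. 268.]
0.003 0.009 barrel ends [594. 204.] [594. 339.] lips far L/R [537. 137.] [652. 137.] handle top near [638. 432.] far [643. 288.]
0.003 0.016 barrel ends [594. 192.] [594. 323.] lips far L/R [539. 129.] [650. 129.] handle top near [636. 410.] far [641. 269.]
0.003 0.022 barrel ends [594. 182.] [594. 311.] lips far L/R [541. 123.] [649. 123.] handle top near [635. 392.] far [639. 254.]
```

Emit:
{"api": "send_rows", "payload": {"plan": "-0.03 0.01 0 0 0 -3 0.005;-0.065 0.022 0 0 0 -7 0.005;-0.1 0.034 0 0 0 -10 0.005;-0.135 0.047 0 0 0 -14 0.005;-0.17 0.059 0 0 0 -18 0.005;-0.205 0.071 0 0 0 -22 0.005;-0.24 0.083 0 0 0 -26 0.005;-0.275 0.095 0 0 0 -30 0.005;-0.31 0.107 0 0 0 -33 0.005;-0.34 0.118 0 0 0 -36.5 0.005"}}

```text
clock: 10.48
position: [0.4791, -0.1575, 0.2277]
tool_rot: [-3.14, -0.0, 1.887]
force: [0.5, 0.6, -0.5]
grip_width: 0.015
finger_force: 39.8
```

Emit:
{"api": "send_rows", "payload": {"plan": "0 0 0 0 0 0 0.005;0 0 0 0 0 0 0.005;0 0 0 0 0 0 0.005"}}

```text
clock: 10.73
position: [0.4797, -0.1548, 0.2276]
tool_rot: [-3.14, -0.001, 1.885]
force: [0.0, 0.3, -0.1]
grip_width: 0.0148
finger_force: 39.8
```

```bash
python3 -c "
from h import *
to([.4813,-.1843,.225],108)"
```

```text
t 10.73 pos [ 0.4797 -0.1548  0.2276] rpy [-179.9   -0.   108. ] w 0.0148 q [-0.18  0.37  0.49  1.93 -0.22  0.89  0.73]
shift [-0.0285 -0.0076  0.0026] turn [-0.1 -0.  -0. ]
```

Emit:
{"api": "send_rows", "payload": {"plan": "-0.015 -0.004 0 0 0 0 0.005;-0.0285 -0.0076 0.002 0 0 0 0.005;-0.0285 -0.0076 0.002 0 0 0 0.005;-0.0285 -0.0076 0.002 0 0 0 0.005;-0.0285 -0.0076 0.002 0 0 0 0.005"}}

```text
clock: 11.15
position: [0.4819, -0.1832, 0.2261]
tool_rot: [-3.141, -0.001, 1.887]
force: [0.3, 0.6, -0.9]
grip_width: 0.0147
finger_force: 39.8
```

```bash
python3 - <<'E'
from h import *
import cv2
to([.4813,-.1843,.145],108)
s=observe();f=imaging.grab_frame('wrist')
im=f['color'][:,:,::-1].copy()
tab=np.array([.458,-.113,.131]);yd=np.array([-.309,.951,0])
for P in(tab+[0,0,.0135],tab+[0,0,.0135]+.013*yd,tab-[0,0,.014]-.02*yd):
    p=wproj(f,s['position'],s['tool_rot'],P);print((p-[220,140])*2.5);cv2.circle(im,tuple(int(round(v)) for v in p),2,(0,0,255),1)
cv2.imwrite('pics/w5.png',cv2.resize(im[140:380,220:420],None,fx=2.5,fy=2.5,interpolation=cv2.INTER_CUBIC))
E
```

```text
t 11.15 pos [ 0.4819 -0.1832  0.2261] rpy [-180.    -0.   108.1] w 0.0147 q [-0.12  0.39  0.49  1.91 -0.23  0.9   0.8 ]
shift [-0.001  -0.0009  0.0811] turn [-0.  -0.   0.1]
[246.40534717 -34.84538042]
[246.50322941 -88.58883409]
[246.90505368  35.84231937]
```

View pics/w5.png

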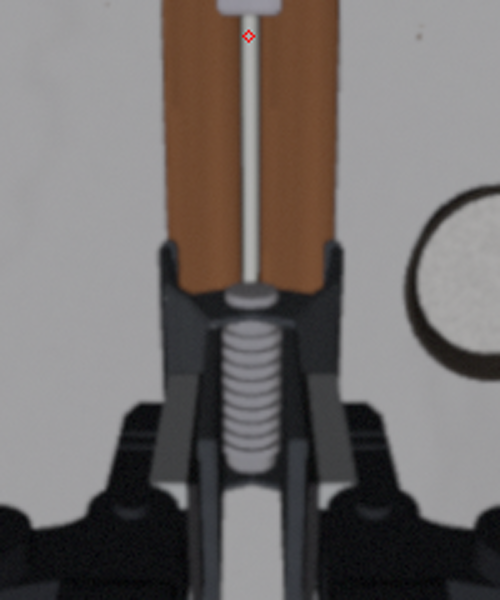

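The wrist crop shows the card edge at x≈250, midway between the lips at 168 and 333, and parallel to the clip. I go down.

Emit:
{"api": "send_rows", "payload": {"plan": "0 0 0.01 0 0 0 0.005;0 0 0.025 0 0 0 0.005;0 0 0.04 0 0 0 0.005;0 0 0.05 0 0 0 0.005;0 0 0.06 0 0 0 0.005;0 0 0.068 0 0 0 0.005;0 0 0.075 0 0 0 0.005;0 0 0.081 0 0 0 0.005;0 0 0.081 0 0 0 0.005;0 0 0.081 0 0 0 0.005"}}

```text
clock: 12.03
position: [0.4818, -0.1846, 0.1453]
tool_rot: [-3.141, -0.0, 1.886]
force: [0.6, -0.3, 0.2]
grip_width: 0.0148
finger_force: 39.8
```

```bash
python3 - <<'E'
from h import *
import cv2
to([.4813,-.1843,.145],108)
s=observe();print(s['force'])
g=imaging.grab_frame('scene');f=imaging.grab_frame('wrist')
a=cv2.resize(g['color'][210:310,330:420,::-1],(450,500),interpolation=cv2.INTER_CUBIC)
b=cv2.resize(f['color'][160:400,240:400,::-1],(333,500),interpolation=cv2.INTER_CUBIC)
R=Ro.from_euler('xyz',g['orientation']).as_matrix()
for n,P in(('edge',[.4813,-.1843,.117]),('mouth nominal',[.4813,-.1843,.097]),('pivot nom',[.4813,-.1843,.133])):
  p=R.T@(np.array(P)-g['eye']);print(n,((p[:2]/p[2])*g['fx']+[g['cx'],g['cy']]-[330,210])*5)
cv2.imwrite('pics/c6.png',np.hstack([a,b]))
E
```

```text
t 12.03 pos [ 0.4818 -0.1846  0.1453] rpy [-180.   -0.  108.] w 0.0148 q [-0.06  0.51  0.43  1.98 -0.31  0.72  0.87]
shift [ 0.0005 -0.0004  0.0003] turn [-0. -0.  0.]
[ 0.61519621 -0.33934147  0.16938372]
edge [207.29978171 195.92843433]
mouth nominal [205.75637862 228.22942464]
pivot nom [208.55123136 169.73756868]
```

View pics/c6.png

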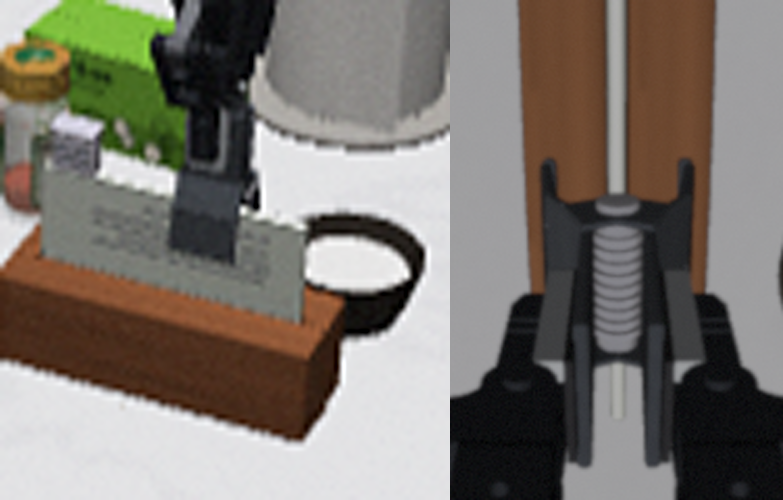

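The scene crop shows the jaws straddling the card mid-stretch, with the near jaw's lower end at (205,257), a few mm lower than planned. The wrist crop shows the card edge centred under the barrel at x≈617. I raise 4 mm and settle.

Emit:
{"api": "send_rows", "payload": {"plan": "0 0 -0.002 0 0 0 0.005;0 0 -0.004 0 0 0 0.005;0 0 -0.004 0 0 0 0.005;0 0 -0.004 0 0 0 0.005;0 0 -0.004 0 0 0 0.005;0 0 -0.004 0 0 0 0.005"}}

```text
clock: 12.63
position: [0.4818, -0.1845, 0.1493]
tool_rot: [3.142, 0.0, 1.886]
force: [-0.9, 0.2, 0.1]
grip_width: 0.0151
finger_force: 39.8
```

```bash
python3 - <<'E'
from h import *
to([.4813,-.1843,.149],108);print(observe()['force'],np.abs(observe()['qd']).max())
print(bot.job_done())
E
```

```text
t 12.63 pos [ 0.4818 -0.1845  0.1493] rpy [180.   0. 108.] w 0.0151 q [-0.07  0.5   0.43  1.98 -0.31  0.72  0.86]
shift [ 0.0004 -0.0004  0.0003] turn [0. 0. 0.]
[-0.9289038   0.21122477  0.06604506] 0.0015729074234265466
the job is handed in; nothing more can be done
None
```

I handed the job in at 12.6 s with the card pulled to its stop and the clip held squeezed open over the card's free top edge, square and centred to within about 1–2 mm, with its mouth about 20 mm below the edge; the wrist force showed no contact, but no verdict came back.

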